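# Move the staining row to the new rack, reversed

## Robot

A 7-joint arm with a two-finger parallel gripper is mounted at the origin on a cart in front of the work surface, level with it; the furniture and walls round the work are solid. World frame = base frame: x ahead of the robot, y to its left, z up, the work surface at z = 0. Lengths are in m, angles in rad, forces in N, time in s.
With the tool pointing down it reaches from about 0.425 to 0.875 m from the base axis. Payload 4.7 kg.
Tool frame: the origin (TCP) lies at the very end of the fingers, on their centre line; the grasp point (between the pads) lies pinch_z behind it (pinch_z is the distance from the TCP to the grasp point, in m); x points along the fingers, z is the direction in which the jaws open and shut, and the axes are right-handed (so a half turn about x gives the same grasp; the last joint's range is limited). The gripper opens to 87 mm and grips with 3 to 60 N. Pads are 19 mm wide; open, the fingers measure 117 mm over their backs; the gripper's body (75 mm by 190 mm) begins 51 mm behind the grasp point.
Start: joints at [1.142, 0.321, -0.07, 1.45, 0.023, 1.371, -0.057], TCP at [0.278, -0.587, 0.223] pointing down, gripper open.
Joint ranges: [-2.86, 2.86], [-0.3, 2.09], [-1.38, 1.24], [0.06, 2.45], [-1.56, 4.7], [0.09, 2.05], [-2.69, 2.69]. Speed limits (rad/s): [2.57, 2.57, 3.14, 3.14, 3.14, 3.14, 3.14].

## Interface

Orientations are given as [roll, pitch, yaw] about the fixed x, y, z axes, in that order (R = Rz(yaw) Ry(pitch) Rx(roll)).
In Python, from workcell import read_state, read_camera, hand_in, pinch_z gives the robot as it stands.
- The arm moves only by the shell command python3 -m jog 'ROWS'. ROWS is JSON, a list of rows, each a list of 5 numbers: the opening, from -1 (shut) to 1 (fully open), so that 0 is half open, then the shift along the world's x, y, z in m, then the turn about the world's z in degrees. A call has 1 to 20 rows; each row is the pose to reach, as a shift and turn from the pose measured when the call began; what a row does not reach only later rows make up. A row lasts 1/8 s, in which the tool goes at most 62.5 mm and 10.7 degrees, less where a joint would pass 70% of its speed; a pose out of reach is approached as far as the arm can. A call with a gripper value outside its range is refused whole. The fingers move at their own pace and stop on an object; the grip force is fixed at half the most. Time passes only in rows, so rows that repeat a pose let the fingers close. It gives the time, the measured TCP pose, the force and the opening at its end, in the units of the state.
- read_state(): the state, without advancing time (a new reading comes with each control period).
- read_camera(name): name is "scene" or "top" or "wrist"; returns a dict with "img" (400x640x3 uint8, red, green, blue), "range_z" (400x640 float32, m along the optical axis (not along the pixel's ray), 0 where there is no reading), "mtx" (3x3 intrinsics, pixels), "world_from_camera" (4x4, takes a point from camera to world coordinates). Camera axes: x right, y down, z forward; pixel columns grow to the right and rows downward; lengths in m; the calibration is good to about 2 mm. A picture is of the moment at which its call begins.
- hand_in(): hands the job in, once; it reports no verdict.
The state is a dict: "time": time; "qpos": joint angles; "dq": joint speeds; "joint_torque": joint torques, N m; "eef_pos": TCP position; "ee_rot": TCP orientation; "wrist_force": force on the tool from outside, world axes, zero at the start; "moment": the same for the moment, N m; "opening": finger opening in m.
Only numpy, scipy, OpenCV 4.12 (cv2) and the standard library are available. Lean on these libraries where they do the work, as an engineer would, in place of code of your own. Each camera call takes 0.05 s, during which the arm holds its last target. There are 200 camera calls.

## Task

A left-handed colleague takes over the staining bench: move the four things from the old grey rack to the new white rack in reverse order. The thing that stood nearest the orange end of the old rack goes to the place farthest from the orange end of the new rack, and so on along the row, until all four stand upright and centred, each on its own rubber seat; do not tip any of them over on the way.

Things in the scene. Friction and masses are not known exactly. Their poses are not given: they have to be found in the camera images.
- dropper: immersion oil dropper bottle, brown with a red rubber top: body 34 mm in diameter up to 58 mm, collar 22 mm wide to 67 mm, 11 mm wide top to 94 mm; 55 g. Grasp the body. Origin: centre of its underside, z up along its axis; its underside is at first 15 mm above the worktop.
- bottle: small brown bottle with a blue cap: body about 41 x 43 mm up to 71 mm (nearly round, shoulders narrowing at the top), cap 24 mm wide to 84 mm; 75 g. Grasp the body; its yaw varies a little and does not matter (its axis lies 2 mm to +y of the origin). Origin: centre of its underside, z up along its axis; its underside is at first 15 mm above the worktop.
- cup: white porcelain crucible cup, 45 mm in diameter, 50 mm high, open and hollow; 70 g. Grasp round the outside. Origin: centre of its underside, z up along its axis; its underside is at first 15 mm above the worktop.
- vial: small vial with a broad yellow cap: 23 mm in diameter, only 23 mm high, the cap being the upper 11 mm (the glass below is 19 mm wide); 12 g. Grasp the cap. Origin: centre of its underside, z up along its axis; its underside is at first 15 mm above the worktop.
- old_rack: Old grey fixed rack, 66 x 296 mm, base 10 mm thick; four places in a row along its y, at x = 0, y = +105, +35, -35, -105 mm; 3 mm dividers between them (tops at z = 25 mm), open at front and back; end cheeks 32 mm high, the one at +y ORANGE. Origin: centre of underside, on the worktop. Each place holds a coloured seat disc with one thing on it.
- new_rack: New white fixed rack, 66 x 296 mm, base 10 mm thick; four places in a row along its y, at x = 0, y = +105, +35, -35, -105 mm; 3 mm dividers between them (tops at z = 25 mm), open at front and back; end cheeks 32 mm high, the one at +y ORANGE. Origin: centre of underside, on the worktop. Each place has a fixed dark rubber seat disc, 58 mm across, top at z = 15 mm, empty at the start.
- seat_red: red seat disc, 58 mm across, 5 mm thick, fixed in one of the four places of the old grey rack (which one varies); at the start the dropper bottle stands on it. It stays where it is and keeps on showing where that thing stood. Origin: centre of its underside, 10 mm above the worktop; top 15 mm above the worktop.
- seat_blue: blue seat disc, 58 mm across, 5 mm thick, fixed in one of the four places of the old grey rack (which one varies); at the start the blue-capped bottle stands on it. It stays where it is and keeps on showing where that thing stood. Origin: centre of its underside, 10 mm above the worktop; top 15 mm above the worktop.
- seat_black: black seat disc, 58 mm across, 5 mm thick, fixed in one of the four places of the old grey rack (which one varies); at the start the porcelain cup stands on it. It stays where it is and keeps on showing where that thing stood. Origin: centre of its underside, 10 mm above the worktop; top 15 mm above the worktop.
- seat_yellow: yellow seat disc, 58 mm across, 5 mm thick, fixed in one of the four places of the old grey rack (which one varies); at the start the yellow-capped vial stands on it. It stays where it is and keeps on showing where that thing stood. Origin: centre of its underside, 10 mm above the worktop; top 15 mm above the worktop.
Not all that is in view belongs to the job. What is shaped like the dropper but green is not meant.

How it is judged:
At the end, for the whole second after the job is handed in: Each thing stands in the place of the new rack that mirrors its old one (y in the new rack = minus the y of its coloured disc in the old rack), within 15 mm of the seat centre in x and y, underside within 5 mm of the seat, tilted under 0.12 rad, at rest and released (((y of seat_red in the frame of old_rack between 0.085 and 0.125 m and y of dropper in the frame of new_rack between -0.12 and -0.09 m) or (y of seat_red in the frame of old_rack between 0.015 and 0.055 m and y of dropper in the frame of new_rack between -0.05 and -0.02 m) or (y of seat_red in the frame of old_rack between -0.055 and -0.015 m and y of dropper in the frame of new_rack between 0.02 and 0.05 m) or (y of seat_red in the frame of old_rack between -0.125 and -0.085 m and y of dropper in the frame of new_rack between 0.09 and 0.12 m)) and x of dropper in the frame of new_rack between -0.015 and 0.015 m and z of dropper in the frame of new_rack between 0.01 and 0.02 m and angle between each of dropper, bottle, cup, vial's own z axis and vertical below 0.12 rad and linear speed of each of dropper, bottle, cup, vial below 0.02 m/s and ((y of seat_blue in the frame of old_rack between 0.085 and 0.125 m and y of bottle in the frame of new_rack between -0.12 and -0.09 m) or (y of seat_blue in the frame of old_rack between 0.015 and 0.055 m and y of bottle in the frame of new_rack between -0.05 and -0.02 m) or (y of seat_blue in the frame of old_rack between -0.055 and -0.015 m and y of bottle in the frame of new_rack between 0.02 and 0.05 m) or (y of seat_blue in the frame of old_rack between -0.125 and -0.085 m and y of bottle in the frame of new_rack between 0.09 and 0.12 m)) and x of bottle in the frame of new_rack between -0.015 and 0.015 m and z of bottle in the frame of new_rack between 0.01 and 0.02 m and ((y of seat_black in the frame of old_rack between 0.085 and 0.125 m and y of cup in the frame of new_rack between -0.12 and -0.09 m) or (y of seat_black in the frame of old_rack between 0.015 and 0.055 m and y of cup in the frame of new_rack between -0.05 and -0.02 m) or (y of seat_black in the frame of old_rack between -0.055 and -0.015 m and y of cup in the frame of new_rack between 0.02 and 0.05 m) or (y of seat_black in the frame of old_rack between -0.125 and -0.085 m and y of cup in the frame of new_rack between 0.09 and 0.12 m)) and x of cup in the frame of new_rack between -0.015 and 0.015 m and z of cup in the frame of new_rack between 0.01 and 0.02 m and ((y of seat_yellow in the frame of old_rack between 0.085 and 0.125 m and y of vial in the frame of new_rack between -0.12 and -0.09 m) or (y of seat_yellow in the frame of old_rack between 0.015 and 0.055 m and y of vial in the frame of new_rack between -0.05 and -0.02 m) or (y of seat_yellow in the frame of old_rack between -0.055 and -0.015 m and y of vial in the frame of new_rack between 0.02 and 0.05 m) or (y of seat_yellow in the frame of old_rack between -0.125 and -0.085 m and y of vial in the frame of new_rack between 0.09 and 0.12 m)) and x of vial in the frame of new_rack between -0.015 and 0.015 m and z of vial in the frame of new_rack between 0.01 and 0.02 m); the robot touches nothing.
It fails at once if one of the four things is tipped over (more than 0.8 rad from upright) (angle between any of dropper, bottle, cup, vial's own z axis and vertical above 0.8 rad).
It also fails if it takes over 115 s, if anything falls off the work surface, if the arm or the gripper's body presses on something with over 40 N, if the wrist force passes 120 N, or if a joint passes its speed limit or range.

## Working session

There is one attempt and no reset: what is moved stays moved. The work goes in short steps, Python scripts to look and compute and a shell command to move; the robot and the scene stay as the last step left them, time stands still between calls to the robot, and variables do not carry over. Pictures are saved under pics/ and viewed, about 12 in all and at most 16, crops included, and the job is handed in when it is done.

```bash
mkdir -p pics; cat > h.py <<'E'
import cv2,numpy as np
from workcell import *
def shot(name,fn,crop=None,scale=1):
    c=read_camera(name); np.savez('%s.npz'%name,**c)
    im=c['img'][:,:,::-1]
    if crop: x0,y0,x1,y1=crop; im=im[y0:y1,x0:x1]
    if scale!=1: im=cv2.resize(im,None,fx=scale,fy=scale,interpolation=cv2.INTER_CUBIC)
    cv2.imwrite('pics/'+fn,im); return c
def pts(c):
    z=c['range_z']; v,u=np.mgrid[0:400,0:640]; K=c['mtx']
    P=np.stack([(u-K[0,2])/K[0,0]*z,(v-K[1,2])/K[1,1]*z,z,np.ones_like(z)],-1)
    return (P@np.array(c['world_from_camera']).T)[...,:3]
E
python3 - <<'E'
from h import *
print(pinch_z if not callable(pinch_z) else pinch_z(), read_state())
shot('top','t1.png'); shot('scene','s1.png')
E
```

```text
0.0187 {'time': 0.0, 'qpos': array([ 1.14211576,  0.32182819, -0.07010905,  1.45169691,  0.02257669,
        1.37077382, -0.05684193]), 'dq': array([-3.91503294e-05, -1.70255171e-03,  8.90081278e-04, -1.05851761e-04,
        1.52203476e-03,  5.51996874e-04, -1.20385904e-04]), 'joint_torque': array([-1.46998882e-04, -4.91298902e+01, -4.04102588e-01, -3.12526917e+01,
       -6.39215251e-02,  4.37383074e-02,  1.73961776e-04]), 'eef_pos': array([ 0.27823207, -0.5868239 ,  0.22144732]), 'ee_rot': array([-3.10633034,  1.56887722,  2.04894677]), 'wrist_force': array([-0.10832575,  0.21142058,  0.10547646]), 'moment': array([ 0.03083496, -0.02212854, -0.00288533]), 'opening': 0.08727757269775696}
```

View pics/t1.png

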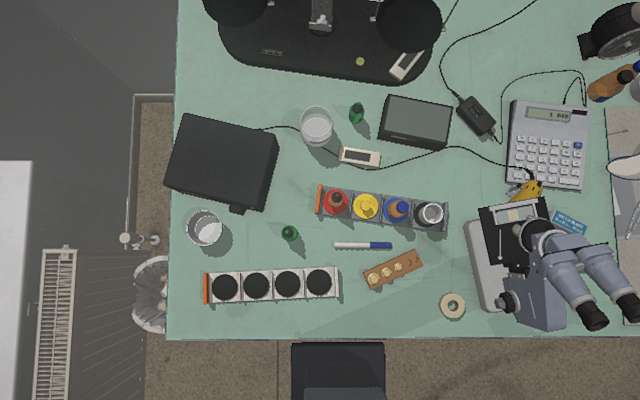

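View pics/s1.png

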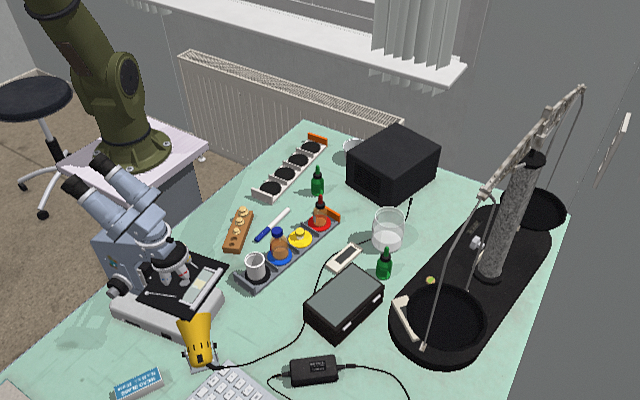

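The top view shows the old rack from its orange end (320,200): red dropper (336,203), yellow vial (366,207), blue bottle (397,210), cup (430,213). The new rack's orange end is at (207,288), with empty seats at (225,288), (257,286), (288,284) and (320,282). The green droppers at (290,233) and (357,113) are distractors. Next I measure these positions.

```bash
python3 - <<'E'
from h import *
c=dict(np.load('top.npz')); P=pts(c); K=c['mtx'];T=c['world_from_camera']
print(K[0,0],T[:3,3].round(3),T[:3,:3].round(2).tolist())
def atz(u,v,z):
    d=T[:3,:3]@np.array([(u-K[0,2])/K[0,0],(v-K[1,2])/K[1,1],1]); t=T[:3,3]
    return t+d*(z-t[2])/d[2]
# black discs of new rack
hsv=cv2.cvtColor(c['img'],cv2.COLOR_RGB2HSV)
dark=((hsv[...,2]<70)).astype(np.uint8); dark[:265]=0;dark[305:]=0;dark[:,:205]=0;dark[:,340:]=0
n,l,s,ce=cv2.connectedComponentsWithStats(dark)
for i in range(1,n):
    if s[i,4]>200: print('seat',ce[i].round(1),s[i,4],atz(*ce[i],.015).round(4),P[l==i][:,2].mean().round(4))
org=((hsv[...,0]>3)&(hsv[...,0]<15)&(hsv[...,1]>180)&(hsv[...,2]>120)).astype(np.uint8)
n,l,s,ce=cv2.connectedComponentsWithStats(org)
for i in range(1,n):
    if s[i,4]>30: print('orange',ce[i].round(1),s[i,:],P[l==i].mean(0).round(4))
for nm,(u,v),zr in [('dropper',(336,203),(.06,.085)),('droppertop',(336,203),(.095,.115)),('vial',(366,207),(.03,.045)),('bottle',(397,210),(.06,.09)),('bcap',(397,210),(.092,.105)),('cup',(430,213),(.055,.075))]:
    Q=P[v-24:v+18,u-18:u+20].reshape(-1,3); Q=Q[(Q[:,2]>zr[0])&(Q[:,2]<zr[1])]
    if len(Q): print(nm,len(Q),((Q.min(0)+Q.max(0))/2).round(4),(Q.max(0)-Q.min(0)).round(4),Q.mean(0).round(4))
# obstacles heights in region of interest
B=P[(P[...,2]>.05)&(P[...,0]>.2)&(P[...,0]<.95)]
g={}
for p in P[100:330,170:480].reshape(-1,3):
    k=(round(p[0]/.05)*5,round(p[1]/.05)*5); g[k]=max(g.get(k,0),p[2])
xs=sorted({k[0] for k in g});ys=sorted({k[1] for k in g})
print('y',ys)
for x in xs: print(x,[int(1000*g.get((x,y),0)) for y in ys])
E
```

```text
419.84684804162544 [0.52  0.083 0.967] [[-0.01, -0.99, 0.12], [-1.0, 0.01, -0.01], [0.01, -0.12, -0.99]]
seat [287.2 283.6] 502 [0.4492 0.1467 0.015 ] 0.0189
seat [318.4 281.9] 491 [0.4523 0.0771 0.015 ] 0.0226
seat [255.7 285.3] 506 [0.4461 0.2166 0.015 ] 0.0223
seat [224.2 286.8] 507 [0.4432 0.2864 0.015 ] 0.015
orange [317.2 201.9] [316 191   4  22  33] [0.6301 0.0788 0.0315]
orange [204.8 289.2] [203 274   4  30  79] [0.441  0.3219 0.0439]
dropper 128 [0.635  0.0379 0.0722] [0.0308 0.0306 0.0243] [0.6322 0.038  0.0722]
droppertop 23 [0.6353 0.0379 0.102 ] [0.0097 0.0082 0.0138] [0.6344 0.0375 0.1047]
vial 82 [ 0.6199 -0.0289  0.0355] [0.0218 0.0204 0.0109] [ 0.62   -0.0288  0.0369]
bottle 151 [ 0.6112 -0.097   0.0745] [0.0375 0.0363 0.029 ] [ 0.6091 -0.0912  0.0684]
bcap 116 [ 0.6111 -0.0992  0.0977] [0.0254 0.024  0.0106] [ 0.6109 -0.0994  0.0983]
cup 131 [ 0.6009 -0.1717  0.0622] [0.044  0.0444 0.0122] [ 0.6013 -0.1735  0.0627]
y [-30, -25, -20, -15, -10, -5, 0, 5, 10, 15, 20, 25, 30, 35, 40, 70]
35 [3, 17, 22, 4, 4, 4, 4, 5, 4, 4, 4, 5, 4, 6, 3, 0]
40 [19, 22, 23, 4, 4, 4, 5, 
[... 249 characters left out ...]
3, 40, 59, 82, 35, 45, 124, 123, 47, 48, 5, 0]
65 [4, 5, 34, 25, 70, 38, 63, 108, 34, 5, 126, 125, 125, 126, 125, 0]
70 [4, 4, 4, 6, 6, 14, 14, 5, 4, 117, 126, 126, 126, 126, 124, 0]
75 [6, 6, 68, 68, 65, 14, 15, 88, 90, 123, 125, 125, 124, 126, 120, 0]
80 [32, 26, 70, 69, 69, 69, 50, 90, 90, 20, 119, 124, 124, 125, 3, 0]
85 [32, 64, 69, 70, 69, 62, 94, 91, 91, 5, 4, 5, 4, 5, 6, 0]
90 [0, 3, 2, 0, 2, 2, 3, 4, 2, 2, 3, 4, 3, 3, 3, 0]
95 [0, 0, 0, 0, 0, 0, 0, 0, 0, 0, 0, 0, 0, 0, 0, 0]
100 [0, 0, 0, 0, 0, 0, 0, 0, 0, 0, 0, 0, 0, 0, 0, 0]
105 [0, 0, 0, 0, 0, 0, 0, 0, 0, 0, 0, 0, 0, 0, 0, 0]
110 [0, 0, 0, 0, 0, 0, 0, 0, 0, 0, 0, 0, 0, 0, 0, 0]
115 [0, 0, 0, 0, 0, 0, 0, 0, 0, 0, 0, 0, 0, 0, 0, 0]
```

```bash
python3 - <<'E'
from h import *
c=dict(np.load('top.npz')); cv2.imwrite('pics/t1c.png',cv2.resize(c['img'][170:310,190:460,::-1],None,fx=2.9,fy=2.9,interpolation=cv2.INTER_CUBIC))
E
```

```text
(no output)
```

View pics/t1c.png

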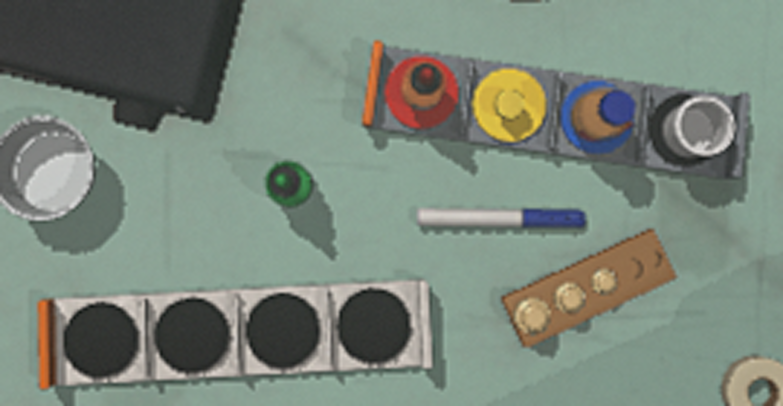

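```bash
python3 - <<'E'
from h import *
from scipy.spatial.transform import Rotation as R
print(R.from_euler('xyz',read_state()['ee_rot']).as_matrix().round(3).tolist())
P=pts(dict(np.load('top.npz'))).reshape(-1,3)
Q=pts(dict(np.load('scene.npz'))).reshape(-1,3)
A=np.vstack([P,Q])
def box(a,x0,x1,y0,y1,z0,z1): return a[(a[:,0]>x0)&(a[:,0]<x1)&(a[:,1]>y0)&(a[:,1]<y1)&(a[:,2]>z0)&(a[:,2]<z1)]
g=box(P,.52,.6,.1,.18,.07,.12); print('green',len(g),((g.min(0)+g.max(0))/2).round(4),g.min(0).round(3),g.max(0).round(3))
for z0,z1 in [(.03,.07),(.07,.085),(.085,.12),(.12,.5)]:
  m=box(A,.45,.75,-.32,-.20,z0,z1)
  for x in np.arange(.45,.75,.05):
    q=m[(m[:,0]>=x)&(m[:,0]<x+.05)]
    if len(q): print(z0,round(x,2),'ymax',q[:,1].max().round(3),len(q))
# height map microscope
for x in np.arange(.2,.85,.05):
    print(round(x,2),[int(1000*max(box(A,x,x+.05,y,y+.05,-.1,.6)[:,2],default=0)) for y in np.arange(-.65,-.15,.05)])
E
```

```text
[[-0.001, 0.904, 0.428], [0.002, 0.428, -0.904], [-1.0, -0.0, -0.002]]
green 26 [0.5613 0.1409 0.0833] [0.555 0.135 0.072] [0.568 0.147 0.095]
0.03 0.45 ymax -0.268 489
0.03 0.5 ymax -0.259 342
0.03 0.55 ymax -0.201 641
0.03 0.6 ymax -0.205 71
0.085 0.45 ymax -0.266 24
0.085 0.5 ymax -0.257 4
0.085 0.55 ymax -0.311 27
0.12 0.45 ymax -0.264 2005
0.12 0.5 ymax -0.255 2848
0.12 0.55 ymax -0.247 2002
0.12 0.6 ymax -0.245 502
0.2 [0, 0, 0, 0, 0, 0, 0, 0, 0, 0]
0.25 [0, 0, 0, 0, 0, 0, 0, 0, 0, 0]
0.3 [5, 4, 4, 5, 3, 3, 5, 5, 3, 3]
0.35 [9, 5, 4, 3, 3, 196, 196, 42, 22, 20]
0.4 [8, 4, 4, 4, 96, 372, 372, 355, 23, 21]
0.45 [10, 4, 4, 4, 43, 356, 351, 346, 4, 26]
0.5 [15, 3, 24, 3, 129, 323, 317, 314, 4, 22]
0.55 [18, 4, 31, 30, 27, 283, 262, 211, 132, 69]
0.6 [11, 4, 4, 30, 75, 137, 137, 137, 131, 68]
0.65 [43, 42, 21, 21, 71, 77, 5, 4, 4, 4]
0.7 [43, 44, 25, 26, 24, 53, 11, 5, 4, 8]
0.75 [9, 26, 29, 27, 29, 28, 30, 29, 70, 69]
0.8 [9, 38, 41, 40, 39, 37, 33, 32, 69, 70]
```

```bash
python3 -m jog '[[1,0,0,0.06,0],[1,0,0,0.12,0],[1,0,0,0.18,0],[1,0,0,0.24,0],[1,0,0,0.26,0],[1,0,0,0.26,0]]'; python3 -c "
from workcell import *
print(read_state()['qpos'].round(2))"
```

```text
time: 0.85
eef_pos: [0.2785, -0.5873, 0.4828]
ee_rot: [0.057, 1.57, -1.071]
wrist_force: [-0.6, -0.2, -1.0]
opening: 0.0871
[ 1.12  0.36 -0.06  0.89  0.02  1.89 -0.05]
```

```bash
python3 -m jog '[[1,0.056,0.030,0,4],[1,0.104,0.061,0,8],[1,0.148,0.096,0,12],[1,0.189,0.135,0,16],[1,0.227,0.178,0,20],[1,0.260,0.224,0,24],[1,0.290,0.272,0,28],[1,0.315,0.323,0,32],[1,0.336,0.375,0,36],[1,0.352,0.430,0,40],[1,0.363,0.485,0,44],[1,0.370,0.542,0,48],[1,0.367,0.587,0,52],[1,0.3565,0.625,0,55.5],[1,0.3565,0.625,-0.06,55.5],[1,0.3565,0.625,-0.12,55.5],[1,0.3565,0.625,-0.18,55.5],[1,0.3565,0.625,-0.22,55.5],[1,0.3565,0.625,-0.22,55.5],[1,0.3565,0.625,-0.22,55.5]]'; python3 - <<'E'
from h import *
from scipy.spatial.transform import Rotation as R
s=read_state();print(s['eef_pos'],s['qpos'].round(2),R.from_euler('xyz',s['ee_rot']).as_matrix().round(3).tolist())
c=shot('wrist','w1.png')
E
```

```text
time: 3.35
eef_pos: [0.6355, 0.0377, 0.2646]
ee_rot: [0.122, 1.568, -0.037]
wrist_force: [0.9, -0.7, 1.6]
opening: 0.087
[0.6355292  0.03771309 0.2645917 ] [ 0.28  0.31 -0.48  1.41  0.14  1.45 -0.36] [[0.003, 0.159, 0.987], [-0.0, 0.987, -0.159], [-1.0, 0.0, 0.003]]
```

View pics/w1.png

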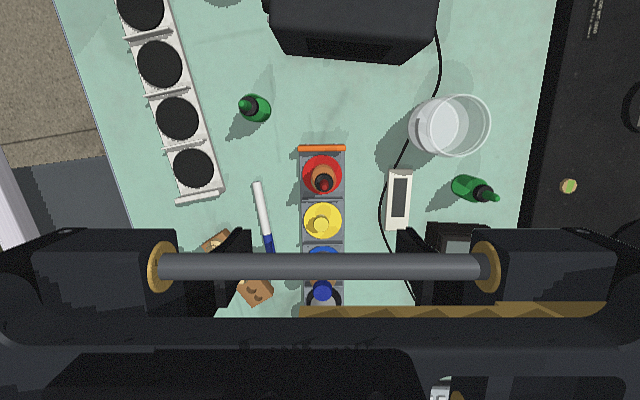

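```bash
python3 -m jog '[[1,0,0,-0.05,0],[1,0,0,-0.10,0],[1,0,0,-0.14,0],[1,0,0,-0.18,0],[1,0,0,-0.21,0],[1,0,0,-0.221,0],[1,0,0,-0.221,0],[-1,0,0,-0.221,0],[-1,0,0,-0.221,0],[-1,0,0,-0.221,0],[-1,0,0,-0.221,0],[-1,0,0,-0.221,0],[-1,0,0,-0.221,0],[-1,0,0,-0.19,0],[-1,0,0,-0.15,0],[-1,0,0,-0.11,0],[-1,0,0,-0.11,0]]'
```

```text
time: 5.52
eef_pos: [0.6384, 0.0385, 0.1594]
ee_rot: [0.188, 1.559, 0.029]
wrist_force: [0.8, 0.0, 0.1]
opening: 0.0326
```

```bash
python3 -m jog '[[-1,-0.04,0.008,0,3],[-1,-0.08,0.016,0,6],[-1,-0.12,0.025,0,9],[-1,-0.16,0.033,0,11.5],[-1,-0.186,0.0386,0,11.5],[-1,-0.186,0.0386,0,11.5],[-1,-0.186,0.0386,0,11.5],[-1,-0.186,0.0386,-0.03,11.5],[-1,-0.186,0.0386,-0.06,11.5],[-1,-0.186,0.0386,-0.08,11.5],[-1,-0.186,0.0386,-0.09,11.5],[-1,-0.186,0.0386,-0.09,11.5],[-1,-0.186,0.0386,-0.09,11.5]]'; python3 - <<'E'
from h import *
c=shot('scene','s2.png',(180,100,420,280),3)
from scipy.spatial.transform import Rotation as R
s=read_state();print(s['eef_pos'],R.from_euler('xyz',s['ee_rot']).as_matrix().round(3).tolist())
E
```

```text
time: 7.15
eef_pos: [0.4533, 0.0771, 0.0702]
ee_rot: [0.185, 1.557, 0.227]
wrist_force: [-0.0, -0.7, -0.2]
opening: 0.0323
[0.45337095 0.07712589 0.07030989] [[0.013, -0.041, 0.999], [0.003, 0.999, 0.041], [-1.0, 0.002, 0.013]]
```

View pics/s2.png

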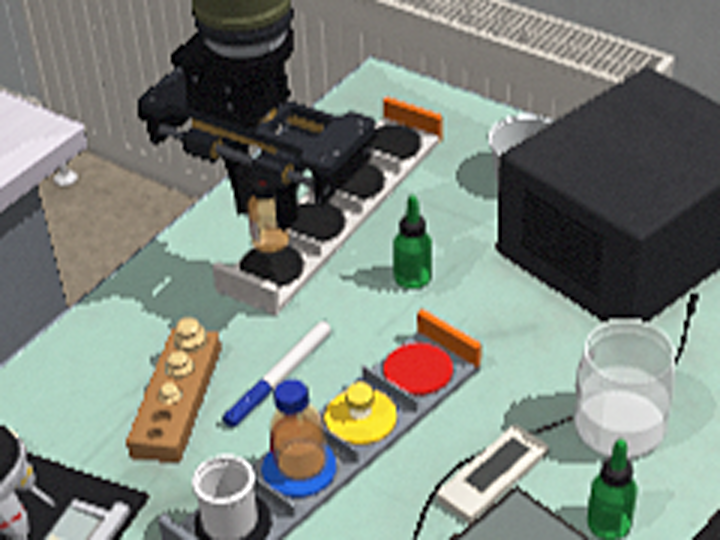

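```bash
python3 -m jog '[[-1,-0.001,0,-0.012,0],[-1,-0.001,0,-0.02,0],[-1,-0.001,0,-0.025,0],[-1,-0.001,0,-0.025,0],[-1,-0.001,0,-0.025,0]]'; python3 -m jog '[[0.2,0,0,0,0],[0.2,0,0,0,0],[0.2,0,0,0,0],[0.2,0,0,0,0],[0.2,0,0,0.03,0],[0.2,0,0,0.07,0],[0.2,0,0,0.12,0],[1,0,0,0.16,0],[1,0.05,-0.02,0.16,-4],[1,0.10,-0.05,0.16,-8],[1,0.15,-0.09,0.16,-11.5],[1,0.169,-0.106,0.16,-11.5],[1,0.169,-0.106,0.16,-11.5],[1,0.169,-0.106,0.16,-11.5]]'; python3 - <<'E'
from h import *
c=shot('wrist','w2.png'); P=pts(c); shot('scene','x.png')
q=P.reshape(-1,3)
for n,x,y,z0,z1 in [('dropper body',.452,.077,.055,.08),('dropper top',.452,.077,.095,.12),('vial',.62,-.029,.03,.045)]:
  Q=q[(abs(q[:,0]-x)<.035)&(abs(q[:,1]-y)<.035)&(q[:,2]>z0)&(q[:,2]<z1)]
  if len(Q): print(n,len(Q),((Q.min(0)+Q.max(0))/2).round(4),(Q.max(0)-Q.min(0)).round(4))
E
```

```text
time: 7.82
eef_pos: [0.4523, 0.0771, 0.0451]
ee_rot: [0.175, 1.557, 0.216]
wrist_force: [0.8, 0.7, -0.3]
opening: 0.0327
time: 9.57
eef_pos: [0.6205, -0.0274, 0.2049]
ee_rot: [0.25, 1.558, 0.093]
wrist_force: [0.2, 0.7, -0.5]
opening: 0.0866
dropper body 680 [0.4544 0.0776 0.0676] [0.0303 0.0335 0.0249]
dropper top 199 [0.4544 0.078  0.1031] [0.0095 0.0104 0.0162]
vial 303 [ 0.6205 -0.0289  0.0356] [0.0228 0.0216 0.0105]
```

View pics/w2.png

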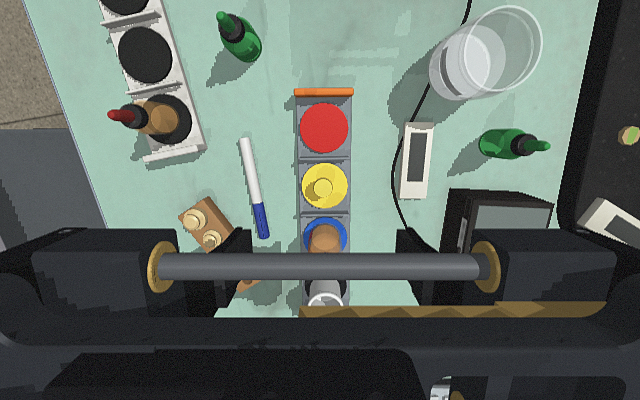

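```bash
python3 -m jog '[[1,0,-0.0015,-0.05,0],[1,0,-0.0015,-0.10,0],[1,0,-0.0015,-0.14,0],[1,0,-0.0015,-0.165,0],[1,0,-0.0015,-0.18,0],[1,0,-0.0015,-0.1865,0],[1,0,-0.0015,-0.1865,0],[1,0,-0.0015,-0.1865,0]]'; python3 -m jog '[[-1,0,0,0,0],[-1,0,0,0,0],[-1,0,0,0,0],[-1,0,0,0,0],[-1,0,0,0,0],[-1,0,0,0,0],[-1,0,0,0,0],[-1,0,0,0,0]]'
```

```text
time: 10.68
eef_pos: [0.6214, -0.0286, 0.0202]
ee_rot: [0.17, 1.555, 0.013]
wrist_force: [0.9, 0.1, 0.5]
opening: 0.0866
time: 11.68
eef_pos: [0.6214, -0.0286, 0.0202]
ee_rot: [0.171, 1.555, 0.014]
wrist_force: [-0.2, 0.3, -0.2]
opening: 0.0212
```

```bash
python3 -m jog '[[-1,0,0,0.03,0],[-1,0,0,0.08,0],[-1,0,0,0.13,0],[-1,-0.03,0.03,0.13,2],[-1,-0.06,0.06,0.13,4],[-1,-0.09,0.09,0.13,6],[-1,-0.12,0.12,0.13,8],[-1,-0.15,0.15,0.13,10],[-1,-0.172,0.1753,0.13,11.5],[-1,-0.172,0.1753,0.13,11.5],[-1,-0.172,0.1753,0.10,11.5],[-1,-0.172,0.1753,0.07,11.5],[-1,-0.172,0.1753,0.05,11.5],[-1,-0.172,0.1753,0.035,11.5],[-1,-0.172,0.1753,0.035,11.5],[-1,-0.172,0.1753,0.035,11.5]]'; python3 - <<'E'
from h import *
c=shot('scene','s3.png',(220,100,400,220),4)
E
```

```text
time: 13.68
eef_pos: [0.4502, 0.1468, 0.0559]
ee_rot: [0.176, 1.554, 0.219]
wrist_force: [0.2, 0.2, 0.1]
opening: 0.0211
```

View pics/s3.png

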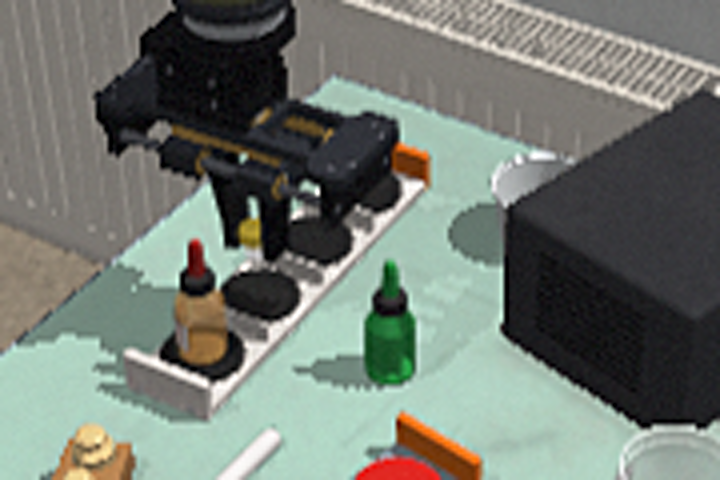

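```bash
python3 -m jog '[[-1,-0.001,0,-0.015,0],[-1,-0.001,0,-0.028,0],[-1,-0.001,0,-0.0355,0],[-1,-0.001,0,-0.0355,0],[-1,-0.001,0,-0.0355,0]]'; python3 -m jog '[[0,0,0,0,0],[0,0,0,0,0],[0,0,0,0,0],[0,0,0,0,0],[0,0,0,0.02,0],[0,0,0,0.06,0],[0,0,0,0.12,0],[0,0,0,0.17,0],[1,0.03,-0.05,0.19,-2],[1,0.06,-0.10,0.19,-4],[1,0.09,-0.15,0.19,-6],[1,0.12,-0.19,0.19,-8],[1,0.15,-0.23,0.19,-11.5],[1,0.1615,-0.246,0.19,-11.5],[1,0.1615,-0.246,0.19,-11.5],[1,0.1615,-0.246,0.19,-11.5]]'; python3 - <<'E'
from h import *
t=shot('top','t3.png',(190,170,460,310),2.9); w=shot('wrist','w3.png')
for nm,c in [('top',t),('wrist',w)]:
 q=pts(c).reshape(-1,3)
 for n,x,y,z0,z1 in [('dropper top',.452,.077,.095,.12),('vial',.449,.147,.03,.05),('bcap',.611,-.099,.09,.11),('cup',.601,-.172,.055,.075)]:
  Q=q[(abs(q[:,0]-x)<.033)&(abs(q[:,1]-y)<.033)&(q[:,2]>z0)&(q[:,2]<z1)]
  if len(Q): print(nm,n,len(Q),((Q.min(0)+Q.max(0))/2).round(4),(Q.max(0)-Q.min(0)).round(4))
E
```

```text
time: 14.35
eef_pos: [0.4491, 0.1469, 0.0203]
ee_rot: [0.179, 1.554, 0.223]
wrist_force: [-0.1, -1.0, 0.3]
opening: 0.021
time: 16.35
eef_pos: [0.61, -0.0967, 0.2103]
ee_rot: [0.246, 1.554, 0.091]
wrist_force: [0.4, 0.5, -0.2]
opening: 0.0871
top dropper top 21 [0.4545 0.0785 0.1045] [0.0079 0.0081 0.0115]
top vial 85 [0.4479 0.1466 0.036 ] [0.0214 0.0199 0.0105]
top bcap 82 [ 0.611  -0.0949  0.0965] [0.0256 0.0152 0.0126]
wrist dropper top 248 [0.4546 0.0776 0.1032] [0.0095 0.0102 0.0158]
wrist bcap 532 [ 0.6109 -0.0995  0.0961] [0.0256 0.0253 0.0117]
wrist cup 207 [ 0.6008 -0.1621  0.0612] [0.0431 0.0269 0.0123]
```

View pics/w3.png

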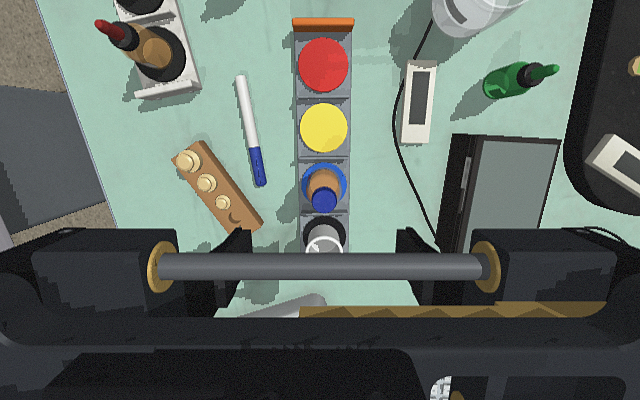

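```bash
python3 -m jog '[[1,0.001,-0.0025,-0.05,0],[1,0.001,-0.0025,-0.09,0],[1,0.001,-0.0025,-0.13,0],[1,0.001,-0.0025,-0.155,0],[1,0.001,-0.0025,-0.173,0],[1,0.001,-0.0025,-0.173,0],[1,0.001,-0.0025,-0.173,0]]'; python3 -m jog '[[-1,0,0,0,0],[-1,0,0,0,0],[-1,0,0,0,0],[-1,0,0,0,0],[-1,0,0,0,0],[-1,0,0,0,0],[-1,0,0,0.03,0],[-1,0,0,0.07,0],[-1,0,0,0.11,0],[-1,0,0,0.13,0],[-1,0,0,0.13,0]]'
```

```text
time: 17.32
eef_pos: [0.6121, -0.0992, 0.0391]
ee_rot: [0.171, 1.552, 0.018]
wrist_force: [0.5, -0.4, -0.2]
opening: 0.0869
time: 18.7
eef_pos: [0.6129, -0.0993, 0.1701]
ee_rot: [0.142, 1.549, -0.012]
wrist_force: [0.1, 0.1, -2.0]
opening: 0.0392
```

```bash
python3 -m jog '[[-1,-0.02,0.04,0,1.5],[-1,-0.042,0.08,0,3],[-1,-0.063,0.12,0,4.5],[-1,-0.084,0.16,0,6],[-1,-0.106,0.20,0,7.5],[-1,-0.127,0.24,0,9],[-1,-0.148,0.28,0,10.5],[-1,-0.167,0.3165,0,11.5],[-1,-0.167,0.3165,0,11.5],[-1,-0.167,0.3165,-0.04,11.5],[-1,-0.167,0.3165,-0.07,11.5],[-1,-0.167,0.3165,-0.10,11.5],[-1,-0.167,0.3165,-0.10,11.5],[-1,-0.167,0.3165,-0.10,11.5]]'; python3 - <<'E'
from h import *
c=shot('scene','s4.png',(220,100,400,220),4)
q=np.vstack([pts(c).reshape(-1,3),pts(dict(np.load('top.npz'))).reshape(-1,3)])
b=q[(q[:,0]>.5)&(q[:,0]<.66)&(q[:,1]>.25)&(q[:,1]<.42)&(q[:,2]>.02)&(q[:,2]<.12)]
b=b[b[:,0]<.58]
for z in np.arange(.02,.12,.02):
  m=b[(b[:,2]>z)&(b[:,2]<z+.02)]
  if len(m): print(z.round(2),len(m),m.min(0).round(3),m.max(0).round(3))
E
```

```text
time: 20.45
eef_pos: [0.4463, 0.2168, 0.0703]
ee_rot: [0.152, 1.549, 0.198]
wrist_force: [0.8, 0.6, -0.3]
opening: 0.0392
0.02 190 [0.536 0.291 0.02 ] [0.58  0.367 0.04 ]
0.04 138 [0.534 0.289 0.04 ] [0.579 0.367 0.047]
```

View pics/s4.png

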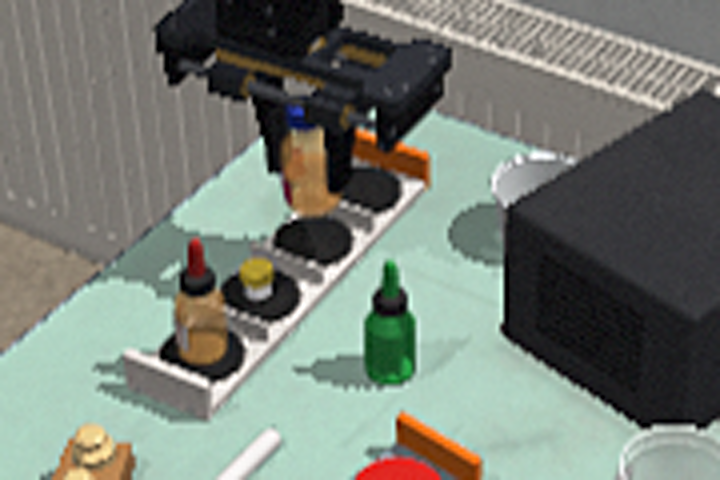

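```bash
python3 -m jog '[[-1,0,0,-0.015,0],[-1,0,0,-0.025,0],[-1,0,0,-0.0305,0],[-1,0,0,-0.0305,0],[-1,0,0,-0.0305,0]]'; python3 -m jog '[[0.5,0,0,0,0],[0.5,0,0,0,0],[0.5,0,0,0,0],[0.5,0,0,0,0],[0.5,0,0,0.03,0],[0.5,0,0,0.07,0],[0.5,0,0,0.12,0],[0.5,0,0,0.17,0],[1,0.02,-0.05,0.18,0],[1,0.04,-0.10,0.18,0],[1,0.06,-0.15,0.18,0],[1,0.08,-0.20,0.18,-1],[1,0.10,-0.25,0.18,-1],[1,0.12,-0.30,0.18,-2],[1,0.14,-0.35,0.18,-2],[1,0.1545,-0.389,0.18,-2],[1,0.1545,-0.389,0.18,-2],[1,0.1545,-0.389,0.18,-2]]'; python3 - <<'E'
from h import *
t=shot('top','t4.png',(190,170,460,310),2.9); w=shot('wrist','w4.png')
for nm,c in [('top',t),('wrist',w)]:
 q=pts(c).reshape(-1,3)
 for n,x,y,z0,z1 in [('bcap',.446,.217,.09,.11),('cup',.601,-.172,.055,.075)]:
  Q=q[(abs(q[:,0]-x)<.033)&(abs(q[:,1]-y)<.033)&(q[:,2]>z0)&(q[:,2]<z1)]
  if len(Q): print(nm,n,len(Q),((Q.min(0)+Q.max(0))/2).round(4),(Q.max(0)-Q.min(0)).round(4))
E
```

```text
time: 21.12
eef_pos: [0.4468, 0.2174, 0.0406]
ee_rot: [0.159, 1.548, 0.205]
wrist_force: [-0.1, 0.2, -0.6]
opening: 0.0394
time: 23.38
eef_pos: [0.6012, -0.1705, 0.2203]
ee_rot: [0.217, 1.548, 0.229]
wrist_force: [-1.3, 0.6, -0.1]
opening: 0.087
top bcap 125 [0.4471 0.2164 0.096 ] [0.0239 0.0234 0.0118]
top cup 133 [ 0.6008 -0.1718  0.0618] [0.0437 0.0446 0.0126]
wrist cup 492 [ 0.6002 -0.171   0.0617] [0.0432 0.0435 0.0131]
```

View pics/w4.png

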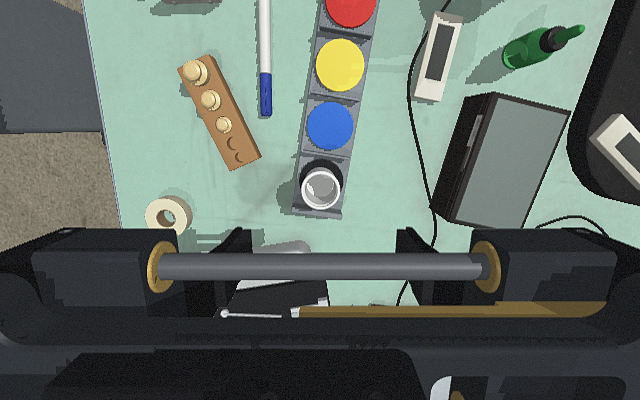

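```bash
python3 -m jog '[[1,0,-0.001,-0.05,0],[1,0,-0.001,-0.09,0],[1,0,-0.001,-0.13,0],[1,0,-0.001,-0.16,0],[1,0,-0.001,-0.18,0],[1,0,-0.001,-0.19,0],[1,0,-0.001,-0.19,0],[1,0,-0.001,-0.19,0]]'; python3 -m jog '[[-1,0,0,0,0],[-1,0,0,0,0],[-1,0,0,0,0],[-1,0,0,0,0],[-1,0,0,0,0],[-1,0,0,0,0],[-1,0,0,0.03,0],[-1,0,0,0.07,0],[-1,0,0,0.11,0],[-1,0,0,0.15,0],[-1,0,0,0.15,0]]'
```

```text
time: 24.48
eef_pos: [0.6024, -0.1708, 0.0321]
ee_rot: [0.141, 1.546, 0.155]
wrist_force: [1.1, 0.1, 0.4]
opening: 0.087
time: 25.85
eef_pos: [0.6047, -0.1711, 0.1861]
ee_rot: [0.041, 1.539, 0.055]
wrist_force: [-0.2, 0.6, -1.2]
opening: 0.0431
```

```bash
python3 -m jog '[[-1,-0.016,0.045,0,0],[-1,-0.032,0.09,0,0],[-1,-0.048,0.135,0,0],[-1,-0.064,0.18,0,0],[-1,-0.08,0.225,0,0],[-1,-0.096,0.27,0,0],[-1,-0.112,0.315,0,1],[-1,-0.128,0.36,0,1],[-1,-0.144,0.405,0,2],[-1,-0.1615,0.4575,0,2.5],[-1,-0.1615,0.4575,0,2.5],[-1,-0.1615,0.4575,-0.04,2.5],[-1,-0.1615,0.4575,-0.08,2.5],[-1,-0.1615,0.4575,-0.115,2.5],[-1,-0.1615,0.4575,-0.125,2.5],[-1,-0.1615,0.4575,-0.125,2.5],[-1,-0.1615,0.4575,-0.125,2.5]]'; python3 - <<'E'
from h import *
c=shot('scene','s5.png',(220,100,400,220),4)
from scipy.spatial.transform import Rotation as R
print(R.from_euler('xyz',read_state()['ee_rot']).as_matrix().round(3).tolist())
E
```

```text
time: 27.98
eef_pos: [0.4443, 0.2869, 0.0625]
ee_rot: [0.064, 1.537, 0.122]
wrist_force: [-0.6, 0.2, -0.1]
opening: 0.043
[[0.034, -0.057, 0.998], [0.004, 0.998, 0.057], [-0.999, 0.002, 0.034]]
```

View pics/s5.png

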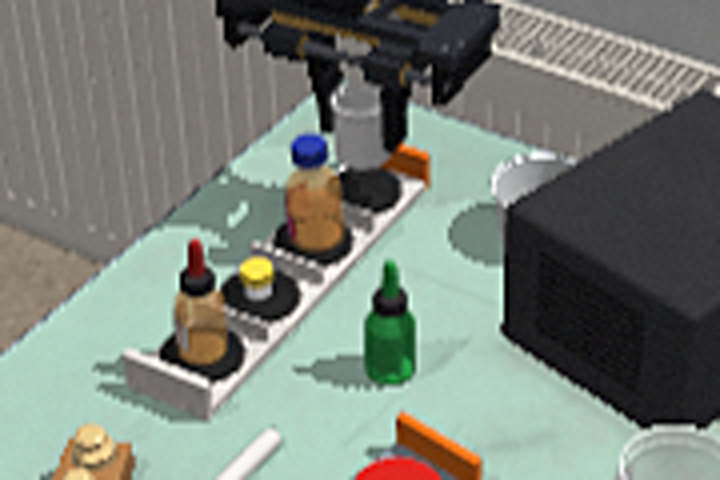

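Held and over its seat. Lowering by 0.030, releasing and backing away.

```bash
python3 -m jog '[[-1,-0.001,-0.0005,-0.015,0],[-1,-0.001,-0.0005,-0.025,0],[-1,-0.001,-0.0005,-0.0305,0],[-1,-0.001,-0.0005,-0.0305,0],[-1,-0.001,-0.0005,-0.0305,0]]'; python3 -m jog '[[0.6,0,0,0,0],[0.6,0,0,0,0],[0.6,0,0,0,0],[0.6,0,0,0,0],[0.6,0,0,0.03,0],[0.6,0,0,0.07,0],[0.6,0,0,0.12,0],[0.6,0,0,0.17,0],[1,0.03,-0.05,0.20,0],[1,0.06,-0.10,0.20,0],[1,0.09,-0.15,0.20,0],[1,0.12,-0.20,0.20,0],[1,0.15,-0.25,0.20,0],[1,0.16,-0.30,0.20,0],[1,0.16,-0.30,0.20,0],[1,0.16,-0.30,0.20,0]]'; python3 - <<'E'
from h import *
t=shot('top','t5.png',(190,170,460,310),2.9)
q=pts(t).reshape(-1,3)
for n,x,y,z0,z1 in [('dropper',.452,.077,.095,.12),('vial',.449,.147,.03,.05),('bcap',.446,.217,.09,.11),('cup',.443,.286,.055,.075)]:
  Q=q[(abs(q[:,0]-x)<.033)&(abs(q[:,1]-y)<.033)&(q[:,2]>z0)&(q[:,2]<z1)]
  if len(Q): print(n,len(Q),((Q.min(0)+Q.max(0))/2).round(4),'top',Q[:,2].max().round(4),(Q.max(0)-Q.min(0)).round(4))
E
```

```text
time: 28.65
eef_pos: [0.4431, 0.2864, 0.032]
ee_rot: [0.057, 1.537, 0.115]
wrist_force: [-2.1, 0.0, 1.7]
opening: 0.043
time: 30.65
eef_pos: [0.603, -0.0129, 0.2318]
ee_rot: [0.09, 1.537, 0.147]
wrist_force: [-0.1, 0.6, -0.2]
opening: 0.0872
dropper 21 [0.4546 0.0785 0.104 ] top 0.1092 [0.0077 0.0081 0.0104]
vial 84 [0.4479 0.1468 0.0364] top 0.0405 [0.0215 0.0201 0.0082]
bcap 125 [0.4471 0.2165 0.0972] top 0.1029 [0.0242 0.0243 0.0115]
cup 139 [0.443  0.2848 0.062 ] top 0.0688 [0.0417 0.0429 0.0137]
```

View pics/t5.png

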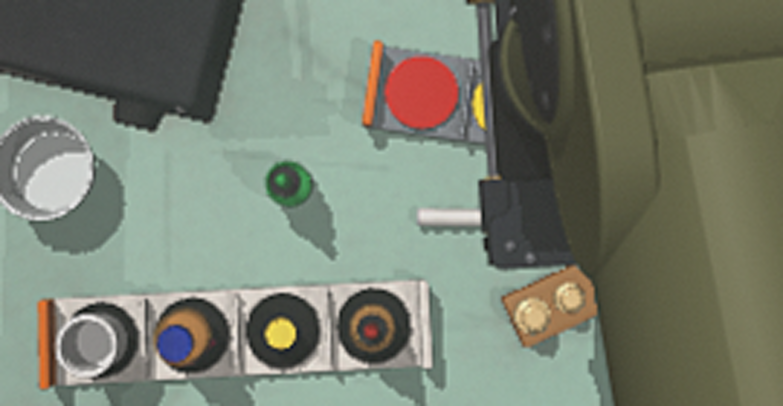

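All four stand upright within about 3 mm of their seat centres: cup at crop (88,342), bottle (178,342), vial (281,333), dropper (372,328). The arm is clear of everything.

```bash
python3 -c "
from workcell import *
print(hand_in())"
```

```text
the job is handed in; nothing more can be done
None
```

I moved all four things to the new rack in reverse order and handed the job in at about 31 s of the 115 s allowed. `hand_in()` gives no verdict, so what follows rests on my own last checks.

- **Order:** from the orange end, the old rack held dropper, vial, bottle, cup. The new rack now holds cup, bottle, vial, dropper.
- **Position:** the last top-camera picture showed each thing upright on its own seat, about 1–3 mm from the seat centre (15 mm allowed). The height of each top matched the thing standing on its seat, to within about 4 mm.
- **Handling:** the gripper was open and clear of everything. Wrist force readings stayed under about 3 N and nothing tipped.
- **Not fully agreeing:**
  - The tool slowly tilted to about 0.034 rad during the job, with no visible effect on the placements.
  - The bottle's origin lies about 2 mm to −y of the cap I measured, still well within tolerance.

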